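# Set the cheese press: mould home, play out, one full turn

### The arm

A 6-joint arm with a two-finger parallel gripper is mounted at the origin on the work surface. World frame = base frame: x ahead of the robot, y to its left, z up, the work surface at z = 0. Lengths are in mm, angles in rad, forces in N, time in s.
With the tool pointing down it reaches from about 275 to 975 mm from the base axis. Payload 8.4 kg.
Tool frame: the origin (TCP) lies between the finger pads; the fingertips stand 17 mm ahead of it and the grasp point (between the pads) lies 2 mm behind it (arm.finger_overhang is the distance from the TCP to the fingertips, in mm); z points along the fingers, y is the line along which they close (so a half turn about z gives the same grasp; the last joint's range is limited). The gripper opens to 92 mm and grips with 3 to 60 N. Pads are 20 mm wide; open, the fingers measure 128 mm over their backs; the gripper's body (75 mm by 189 mm) begins 69 mm behind the grasp point.
Start: joints at [1.241, 0.353, 1.633, -0, 1.155, -0.002], TCP at [201.224, 591.724, 231.583] pointing down, gripper open.
Joint ranges: [-2.63, 2.63], [-0.92, 2.1], [0.06, 2.66], [-1.3, 4.44], [0, 2.69], [-3.02, 3.02]. Speed limits (rad/s): [2.22, 2.22, 2.79, 3.14, 3.14, 3.14].

### API

Orientations are given as a unit quaternion [x, y, z, w].
In Python, from rig import arm gives the robot as it stands.
- The arm moves only by the shell command python3 -m handwheel 'ROWS' [FORCE]. ROWS is JSON, a list that holds one entry, the list of rows, each a list of 5 numbers: the closure in counts, from 0 (fully open) to 255 (shut), then the shift along the tool's x, y, z in units of 25 mm (1.0 is 25 mm), then the turn about the tool's z in units of 5 degrees (1.0 is 5 degrees). In form: [[[grip, tx, ty, tz, turn], ...]]. A call has exactly 8 rows; each row shifts and turns the commanded pose from where the row before left it, along the tool's axes as they then stand; what a row does not reach is not made up. A row lasts 1/12 s, in which the tool goes at most 41.7 mm and 7.16 degrees, less where a joint would pass 70% of its speed; a pose out of reach is approached as far as the arm can. A call is refused whole if a number of a shift passes 1 or a number of a turn 1, either way. A call with a gripper value outside its range is refused whole. The fingers move at their own pace and stop on an object; FORCE is the grip in N (left out, the last holds). Time passes only in rows, so rows that do not move let the fingers close, or fill a call up. It gives the time, the measured TCP pose, the force, the opening and the grip force at its end, in the units of the state.
- arm.read_state(): the state, without advancing time (a new reading comes with each control period).
- arm.camera(name): name is "scene" or "top" or "wrist"; returns a dict with "image" (400x640x3 uint8, blue, green, red), "vfov" (degrees; the focal length in pixels is half the picture's height over the tangent of half this angle, whatever the lens; pixels are square), "cx", "cy" (the principal point, pixels), "k1" (the pictures are not rectified: a ray, as slopes to the right and down, at radius r is drawn at 1 + k1 r^2 times it, then the intrinsics apply), "rvec" (rotation vector, rad) and "tvec" (3), from world to camera coordinates, as OpenCV has them. Camera axes: x right, y down, z forward; pixel columns grow to the right and rows downward; lengths in mm; the calibration is good to about 2 mm. A picture is of the moment at which its call begins. There is no depth.
- arm.hand_in(): hands the job in; it is judged then, once.
The state is a dict: "time_s": time; "joints": joint angles; "joint_velocities": joint speeds; "joint_efforts": joint torques, N m; "tcp_pos": TCP position; "tcp_rot": TCP orientation; "ft_force": force on the tool from outside, world axes, zero at the start; "wrist_torque": the same for the moment, N m; "opening": finger opening in mm; "finger_force": force on a finger pad.
Only numpy, scipy, OpenCV 4.12 (cv2) and the standard library are available. Lean on these libraries where they do the work, as an engineer would, in place of code of your own. Each camera call takes 0.05 s, during which the arm holds its last target. There are 200 camera calls.

### The job

Gently push the mould tray of the cheese press fully home, then turn the handwheel clockwise to lower the pressing plate by exactly one full turn of the screw, and let go. The wheel has a lot of play: feel for the point where it bites and count the turn only from there, and do not run past it. Leave the bowl, jar and spoon beside it alone.

Things in the scene. Friction and masses are not known exactly. Their poses are not given: they have to be found in the camera images.
- press: small bench cheese press bolted to the table: base plate 200 x 200 x 12 mm, two round posts 168 mm apart, a crossbar (34 mm deep, 200 mm long, top 160 mm above the table) and above it a level handwheel. Origin: on the table under the press's axis; z up; its x axis points away from the open side, so the tray is pushed in along +x of the press.
- tray (a joint): how far the mould tray stands out of the press (m): 0 is fully home against its stop, up to 0.055 is drawn out along -x of the press. It slides on rails with about 3 N of friction.
- tab (a point): middle of the upright steel tab on the outer edge of the mould tray, 55 mm above the table. The tab is a flat plate 12 mm thick (along the press's x), 60 mm wide (along its y) and stands from 22 to 70 mm above the table; at home it is 109 mm from the press's axis. The white mould (100 mm across, rim 92 mm above the table) stands on the tray behind it.
- hub (a point): centre of the handwheel, on the upright axis of the press, 184 mm above the table. The rim is a 12 mm round bar on a 100 mm circle with three spokes; clockwise seen from above lowers the plate.
- wheel: the handwheel (origin at the table below the hub). It has play on the nut that drives the screw, up to about half a turn: there it turns almost freely (0.6 N at the crank handle) and nothing else moves. Once it bites, turning takes about 14 N at the handle; an arm that stops there still feels several N. The play lying ahead differs each time; the wheel's direction does not tell it.
- crank_mid (a point): grip point of the wheel's crank handle: an upright wooden knob, 20 mm across, from 194 to 248 mm above the table, this point on its axis 224 mm above the table, 50 mm from the wheel's axis. It spins freely on its own pin, so the hand that holds it need not turn with the wheel.
- stem_top (a point): top end of the threaded stem (14 mm across) that stands out of the middle of the wheel, about 221 mm above the table (0.6 mm either way at the start). The stem does not turn; it sinks with the pressing plate (80 mm across, fixed on the stem's lower end), 2 mm for each whole turn of the nut. The crank handle's circle clears it.
- bowl: blue mixing bowl, 150 mm across, 70 mm tall; origin at the centre of its underside; a bystander
- jar: closed glass jar, 66 mm across, 90 mm tall; origin at the centre of its underside; a bystander
- spoon: wooden spoon, 240 mm long, lying on the table; origin on its underside, x along it; a bystander

How it is judged:
By the outcome, as a careful person would: the job done as asked, in the order asked, and still so for the second after the job is handed in, with the robot touching nothing.
It also fails if it takes over 72 s, if anything falls off the work surface, if the arm or the gripper's body presses on something with over 40 N, if the wrist force passes 120 N, or if a joint passes its speed limit or range.

## Working session

There is one attempt and no reset: what is moved stays moved. The work goes in short steps, Python scripts to look and compute and a shell command to move; the robot and the scene stay as the last step left them, time stands still between calls to the robot, and variables do not carry over. Pictures are saved under pics/ and viewed, at most 10 in all, crops included, and the job is handed in when it is done.

```bash
ls; mkdir -p pics; cat > h.py <<'E'
import numpy as np, cv2
from rig import arm
from scipy.spatial.transform import Rotation as R
def cam(n):
    c=arm.camera(n); return c
def save(c,f): cv2.imwrite('pics/'+f,c['image'])
def K(c):
    f=200/np.tan(np.radians(c['vfov'])/2); return np.array([[f,0,c['cx']],[0,f,c['cy']],[0,0,1.]])
def ray(c,u,v):
    k=K(c); d=cv2.undistortPoints(np.array([[[u,v]]],float),k,np.array([c['k1'],0,0,0.]))[0,0]
    # fisheye-free radial model
    M=cv2.Rodrigues(np.array(c['rvec'],float))[0]; t=np.array(c['tvec'],float).ravel()
    return -M.T@t, M.T@np.array([d[0],d[1],1])
def atz(c,u,v,z):
    o,d=ray(c,u,v); return o+d*(z-o[2])/d[2]
def proj(c,P):
    return cv2.projectPoints(np.array(P,float).reshape(-1,1,3),np.array(c['rvec'],float),np.array(c['tvec'],float),K(c),np.array([c['k1'],0,0,0.]))[0].reshape(-1,2)
def load(n):
    import pickle; return pickle.load(open(n,'rb'))
E
python3 - <<'E'
from h import *
import pickle
for n in('top','scene'):
    c=cam(n); save(c,n+'0.png'); pickle.dump(c,open(n+'.pkl','wb')); print(n,c['vfov'],c['k1'],ray(c,320,200))
s=arm.read_state(); print(s)
E
```

```text
pics
top 47.7040502654081 -0.12079304803395459 (array([ 508.2101164 ,   51.53596424, 1193.92168068]), array([ 0.08857985, -0.00706184, -0.99605427]))
scene 53.32451945733844 -0.1002055890687668 (array([1027.61281332, -465.50653943,  999.13235374]), array([-0.39042843,  0.47583393, -0.78818573]))
{'time_s': 0.1, 'joints': array([ 1.24059131e+00,  3.53597479e-01,  1.63402672e+00, -1.72877445e-05,
        1.15519223e+00, -2.38847245e-03]), 'joint_velocities': array([ 0.00036187, -0.00116735, -0.00081204,  0.00012285,  0.0029514 ,
       -0.0018919 ]), 'joint_efforts': array([ 4.25695771e-04, -5.94901264e+01, -3.34931767e+01,  7.00111734e-02,
        1.82943942e-02, -3.01429111e-05]), 'tcp_pos': array([201.10208276, 591.33386468, 230.94127714]), 'tcp_rot': array([ 1.63171856e-01,  9.86597472e-01, -6.04756050e-04, -9.34899035e-05]), 'ft_force': array([0.23013594, 0.15964136, 0.94612127]), 'wrist_torque': array([ 0.0215327 , -0.02703254, -0.01131341]), 'finger_force': 0.0, 'opening': 91.99700098090227}
```

View pics/top0.png

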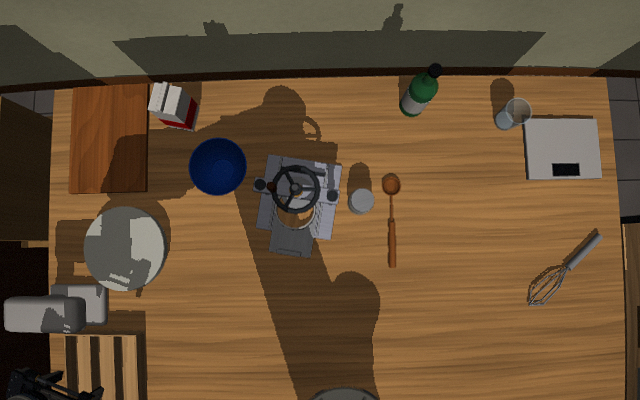

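View pics/scene0.png

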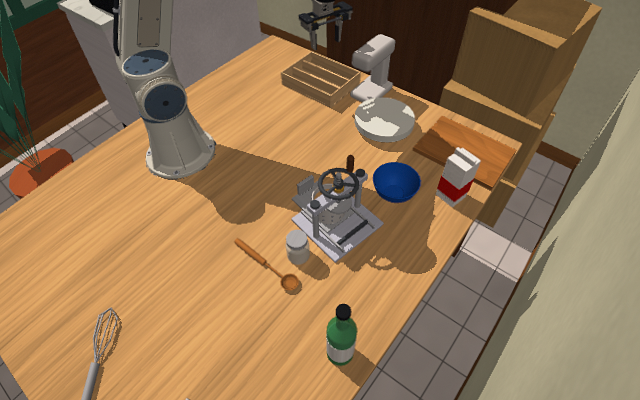

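The top view shows the press with its wheel hub near (295,188), the tray standing out toward the robot with its edge near (290,254), the bowl at (217,166), the jar at (361,201) and the spoon at (391,220). I'll enlarge both views side by side.

```bash
python3 - <<'E'
from h import *
a=cv2.imread('pics/top0.png')[140:265,240:350]; b=cv2.imread('pics/scene0.png')[145:265,280:390]
a=cv2.resize(a,(0,0),fx=3.6,fy=3.6,interpolation=2);b=cv2.resize(b,(396,450),interpolation=2)
b=cv2.resize(b,(396,450))
cv2.imwrite('pics/c1.png',np.hstack([a[:450],b]))
print(a.shape)
c=load('top.pkl')
for u,v,z in[(295,188,184),(217,166,70),(361,201,90),(391,185,10),(392,265,10)]: print(atz(c,u,v,z))
E
```

```text
(450, 396, 3)
[626.57331726  99.81577918 184.        ]
[701.30383542 301.49681127  70.        ]
[601.27103398 -56.74649598  90.        ]
[ 648.36060018 -145.62479635   10.        ]
[ 438.26777655 -140.20281177   10.        ]
```

View pics/c1.png

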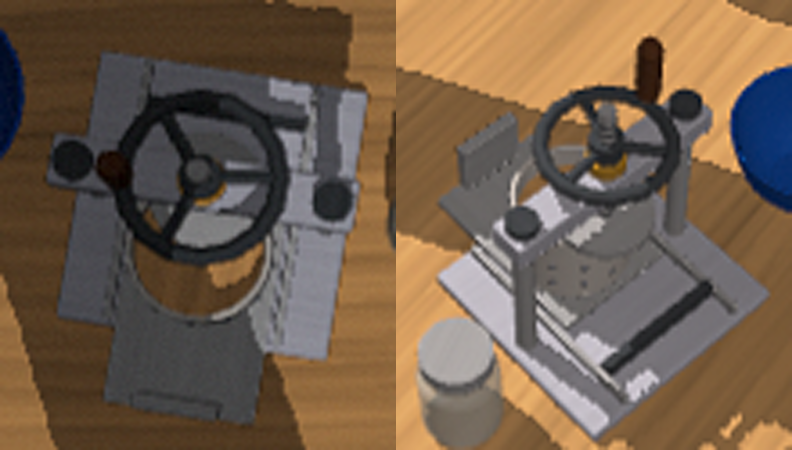

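The crop shows the wheel centre at (296.1,189.2), the post caps at (260,184.4) and (332.5,195.6), the knob at about (271.4,186.7), and the tab top at about (288.6,252.8) in full-image pixels.

```bash
python3 - <<'E'
from h import *
c=load('top.pkl'); s=load('scene.pkl')
hub=atz(c,296.1,189.2,184); p1=atz(c,260,184.4,163); p2=atz(c,332.5,195.6,163); tab=atz(c,288.6,252.8,70); kn=atz(c,271.4,186.7,235)
for n,p in zip('hub p1 p2 mid tab kn'.split(),(hub,p1,p2,(p1+p2)/2,tab,kn)): print(n,p)
d=(p1-p2)[:2]; print(np.linalg.norm(d)); yaw=np.arctan2(d[1],d[0])-np.pi/2; print('yaw',np.degrees(yaw))
x=np.array([np.cos(yaw),np.sin(yaw)]); 
m=((p1+p2)/2)[:2]; print('tab in press',(tab[:2]-m)@x,(tab[:2]-m)@[-x[1],x[0]],'kn r',np.linalg.norm(kn[:2]-m), np.linalg.norm(kn[:2]-hub[:2]))
fs=lambda u,v:(280+(u-396)/3.6,145+v/3.75)
for q,z in [((603,145),184),((522,223),163),((686,103),163),((651,45),248),((648,97),194)]: print(atz(s,*fs(*q),z))
E
```

```text
hub [623.79421735  97.40255497 184.        ]
p1 [639.54084226 181.18556463 163.        ]
p2 [609.24955528  15.33539695 163.        ]
mid [624.39519877  98.26048079 163.        ]
tab [479.09266644 124.74661077  70.        ]
kn [624.74910088 147.76774156 235.        ]
168.59371336327305
yaw -10.350557662935843
tab in press -147.69677836133036 -0.05143494707330427 kn r 49.5085256860207 50.37423769629384
[626.46261235  98.91112481 184.        ]
[612.28024618  19.45575656 163.        ]
[642.71215134 186.3323779  163.        ]
[630.75832014 149.25814744 248.        ]
[630.93227307 149.39055428 194.        ]
```

```bash
python3 -m handwheel '[[[255,0,0,0,-0.85],[255,0,0,0,-0.85],[255,-0.4,-0.5,0,0],[255,-0.75,-1,0,0],[255,-0.75,-1,0,0],[255,-0.75,-1,0,0],[255,-0.75,-1,0,0],[255,-0.75,-1,0,0]]]' 40
python3 -m handwheel '[[[255,-0.75,-1,0,0],[255,-0.75,-1,0,0],[255,-0.75,-1,0,0],[255,-0.75,-1,0,0],[255,-0.75,-1,0,0],[255,-0.75,-1,0,0],[255,-0.75,-1,0,0],[255,-0.5,-0.5,0,0]]]'
cat >> h.py <<'E'
A=np.array([625.5,98.5]); YAW=np.radians(-10.35)
def press(p):
    d=np.array(p)[:2]-A; x=np.array([np.cos(YAW),np.sin(YAW)]); return np.array([d@x, d@[-x[1],x[0]]])
E
python3 -c "
from h import *
s=arm.read_state(); print(s['tcp_pos'],press(s['tcp_pos']),np.degrees(np.arctan2(*R.from_quat(s['tcp_rot']).as_matrix()[1::-1,0])),'want',169.65)"
```

```text
time_s: 0.77
tcp_pos: [279.1, 435.5, 231.3]
tcp_rot: [0.09, 0.996, -0.0, -0.0]
ft_force: [1.2, 0.4, -0.3]
opening: 40.6
finger_force: 0.0
time_s: 1.43
tcp_pos: [386.8, 224.3, 231.4]
tcp_rot: [0.091, 0.996, -0.001, -0.0]
ft_force: [0.7, 1.1, -0.7]
opening: 0.3
finger_force: 0.0
[386.76851847 224.34766731 231.38262315] [-257.45687913   80.90927654] 169.55113118691355 want 169.65
```

```bash
python3 -m handwheel '[[[255,-0.58,-0.65,0,0],[255,-0.58,-0.65,0,0],[255,-0.58,-0.65,0,0],[255,-0.58,-0.65,0,0],[255,-0.5,-0.58,0,0],[255,0,0,0.5,0],[255,0,0,1,0],[255,0,0,1,0]]]'
python3 -m handwheel '[[[255,0,0,1,0],[255,0,0,1,0],[255,0,0,1,0],[255,0,0,0.7,0],[255,0,0,0.4,0],[255,0,0,0.2,0],[255,0,0,0,0],[255,0,0,0,0]]]'
python3 -c "
from h import *
s=arm.read_state(); print(s['tcp_pos'],press(s['tcp_pos']),s['ft_force'])
c=cam('scene');a=c['image'][110:290,240:420];b=cam('top')['image'][130:290,230:390]
cv2.imwrite('pics/c2.png',np.hstack([cv2.resize(a,(400,400),interpolation=2),cv2.resize(b,(400,400),interpolation=2)]))"
```

```text
time_s: 2.1
tcp_pos: [442.3, 136.0, 168.9]
tcp_rot: [0.091, 0.996, 0.0, 0.001]
ft_force: [0.2, -1.0, 0.4]
opening: 0.0
finger_force: 0.0
time_s: 2.77
tcp_pos: [442.2, 136.9, 62.2]
tcp_rot: [0.09, 0.996, 0.0, 0.0]
ft_force: [0.8, 0.4, 0.5]
opening: 0.6
finger_force: 0.0
[442.24302927 136.91688663  62.15588112] [-187.17713517    4.86770667] [0.82822206 0.4127302  0.50778297]
```

View pics/c2.png

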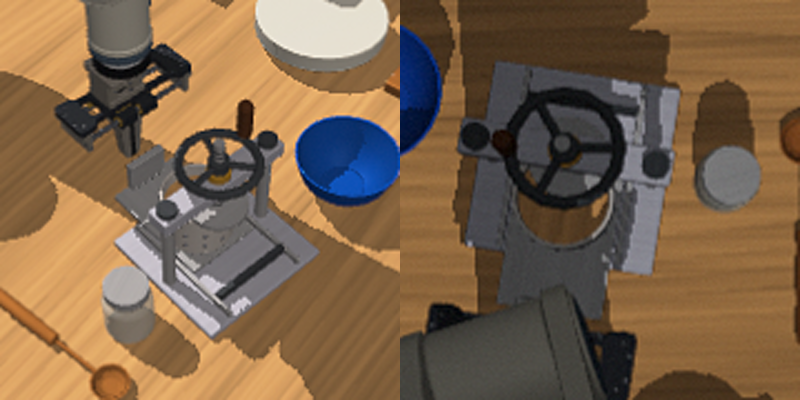

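The picture shows the closed fingers standing in front of the upright tab (left pane, about (130,145) against the tab at (145,170)), with the bystanders clear. I'll push slowly.

```bash
python3 -m handwheel '[[[255,-0.1,-0.1,0.14,0],[255,-0.2,-0.1,0.14,0],[255,-0.2,0,0,0],[255,-0.1,0,0,0],[255,-0.1,0,0,0],[255,-0.08,0,0,0],[255,-0.08,0,0,0],[255,-0.08,0,0,0]]]'
for i in 1 2; do python3 -m handwheel '[[[255,-0.08,0,0,0],[255,-0.08,0,0,0],[255,-0.08,0,0,0],[255,-0.08,0,0,0],[255,-0.08,0,0,0],[255,-0.08,0,0,0],[255,-0.08,0,0,0],[255,-0.08,0,0,0]]]';done
python3 -c "
from h import *
s=arm.read_state(); print(s['tcp_pos'],press(s['tcp_pos']))"
```

```text
time_s: 3.53
tcp_pos: [464.2, 127.8, 54.6]
tcp_rot: [0.09, 0.996, -0.0, -0.0]
ft_force: [-2.1, 1.3, 1.4]
opening: 0.2
finger_force: 1.0
time_s: 4.2
tcp_pos: [479.9, 124.9, 54.5]
tcp_rot: [0.09, 0.996, -0.0, -0.0]
ft_force: [-3.8, 0.3, 0.1]
opening: 0.2
finger_force: 1.6
time_s: 4.87
tcp_pos: [495.7, 122.0, 54.5]
tcp_rot: [0.09, 0.996, -0.0, -0.0]
ft_force: [-3.3, -0.9, 1.7]
opening: 0.7
finger_force: 1.6
[495.67355579 121.96204461  54.51989071] [-131.92919846   -0.24443118]
```

```bash
for i in 1 2; do python3 -m handwheel '[[[255,-0.02,0,0,0],[255,-0.02,0,0,0],[255,-0.02,0,0,0],[255,-0.02,0,0,0],[255,-0.02,0,0,0],[255,-0.02,0,0,0],[255,0,0,0,0],[255,0,0,0,0]]]' | sed -n '2p;4p';done
```

```text
tcp_pos: [498.7, 121.6, 54.5]
ft_force: [-3.6, -1.5, 0.1]
tcp_pos: [501.7, 121.1, 54.5]
ft_force: [-3.1, -1.0, -0.8]
```

```bash
for i in 1 2 3; do python3 -m handwheel '[[[255,-0.01,0,0,0],[255,-0.01,0,0,0],[255,-0.01,0,0,0],[255,-0.01,0,0,0],[255,0,0,0,0],[255,0,0,0,0],[255,0,0,0,0],[255,0,0,0,0]]]' | sed -n '2p;4p';done
```

```text
tcp_pos: [501.9, 121.0, 54.5]
ft_force: [-6.4, 0.5, 1.2]
tcp_pos: [502.0, 121.0, 54.6]
ft_force: [-9.9, 2.3, 6.2]
tcp_pos: [502.0, 120.9, 54.6]
ft_force: [-13.1, 4.4, 8.9]
```

```bash
python3 -m handwheel '[[[255,0.1,0,0,0],[255,0.3,0,0,0],[255,0.5,0,0,0],[255,0.5,0,0,0],[255,0,0,-0.5,0],[255,0,0,-1,0],[255,0,0,-1,0],[255,0,0,-1,0]]]'|sed -n '2p;4p'
python3 -m handwheel '[[[144,0,0,-1,0],[144,0,0,-1,0],[144,0,0,-1,0],[144,0,0,-1,0],[144,0,0,-1,0],[144,0,0,-1,0],[144,-0.5,0.2,0,0],[144,-1,0.3,0,0]]]'|sed -n '2p;4,5p'
python3 -m handwheel '[[[144,-1,0.3,0,0],[144,-1,0.3,0,0],[144,-1,0.3,0,0],[144,-0.8,0.3,0,0],[144,-0.5,0.2,0,0],[144,-0.2,0.1,0,0],[144,0,0,0,0],[144,0,0,0,0]]]'|sed -n '2p;4,5p'
python3 -c "
from h import *
import pickle
s=arm.read_state(); print(s['tcp_pos'],press(s['tcp_pos']))
c=cam('wrist');save(c,'w.png');pickle.dump(c,open('w.pkl','wb'))
c=cam('scene');save(c,'s2.png');pickle.dump(c,open('s2.pkl','wb'))
cv2.imwrite('pics/c3.png',np.vstack([cv2.resize(cv2.imread('pics/w.png'),(480,300)),cv2.resize(c['image'][100:225,240:440],(480,300),interpolation=2)]))"
```

```text
tcp_pos: [468.8, 126.9, 142.9]
ft_force: [1.1, 0.0, -1.2]
tcp_pos: [508.0, 132.8, 294.1]
ft_force: [0.1, -0.5, -0.0]
opening: 40.1
tcp_pos: [625.5, 149.3, 291.7]
ft_force: [-0.5, 0.6, 0.2]
opening: 40.2
[625.53617871 149.30946655 291.73111047] [-9.09287677 49.98922676]
```

View pics/c3.png

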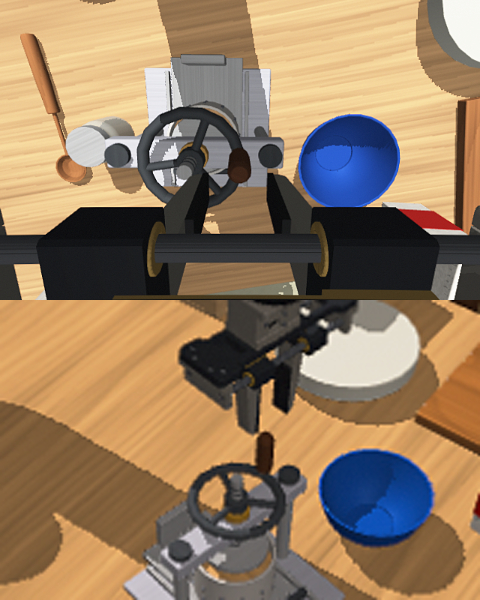

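The wrist view shows the knob between the two fingertips (at about (239,165) in the crop), and the scene view shows the fingers above it. The tray tab sits close behind the mould. I'll check the knob's position numerically.

```bash
python3 - <<'E'
from h import *
w=load('w.pkl'); s=load('s2.pkl')
P=[[627.5,148.5,248],[627.5,148.5,194],[625.5,98.5,221]]
print('wrist crop',proj(w,P)*0.75); print('scene crop',(proj(s,P)-[240,100])*2.4)
im=w['image'][180:270,210:370]; im2=s['image'][140:215,310:390]
cv2.imwrite('pics/c4.png',np.vstack([cv2.resize(im,(533,300),interpolation=2),cv2.resize(im2,(533,300),interpolation=2)[:, :533]]))
E
```

```text
wrist crop [[236.85574162 177.24502008]
 [237.04134036 158.25730937]
 [181.72191001 174.10394053]]
scene crop [[263.16440248 135.88036943]
 [261.08260839 169.16686444]
 [233.75997144 178.59740089]]
```

View pics/c4.png

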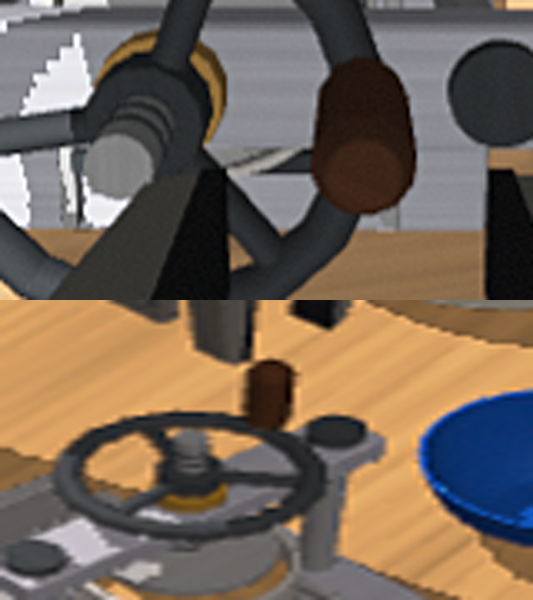

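The enlarged wrist crop shows the knob's top face at full pixel (319.8,231.6) and the stem top at (245.4,229.5).

```bash
python3 - <<'E'
from h import *
w=load('w.pkl')
for p in (atz(w,319.8,231.6,248),atz(w,245.4,229.5,221)): print(p,press(p))
E
```

```text
[625.00506452 151.35684387 248.        ] [-9.98318233 51.90787007]
[624.04857527 100.97692944 221.        ] [-1.87281506  2.17586235]
```

```bash
python3 -m handwheel '[[[144,0,0.04,0.3,0],[144,0,0,0.5,0],[144,0,0,0.5,0],[144,0,0,0.5,0],[144,0,0,0.5,0],[144,0,0,0.3,0],[144,0,0,0.2,0],[144,0,0,0,0]]]'
python3 -m handwheel '[[[200,0,0,0,0],[200,0,0,0,0],[255,0,0,0,0],[255,0,0,0,0],[255,0,0,0,0],[255,0,0,0,0],[255,0,0,0,0],[255,0,0,0,0]]]' 40
python3 -c "
from h import *
s=arm.read_state(); print(s['tcp_pos'],press(s['tcp_pos']))"
```

```text
time_s: 10.97
tcp_pos: [626.1, 150.0, 220.4]
tcp_rot: [0.09, 0.996, -0.0, -0.001]
ft_force: [0.4, 0.0, 0.3]
opening: 40.1
finger_force: 0.0
time_s: 11.63
tcp_pos: [627.2, 150.3, 222.7]
tcp_rot: [0.09, 0.996, 0.0, 0.001]
ft_force: [-0.3, -0.0, 5.6]
opening: 19.4
finger_force: 40.0
[627.15420476 150.25252966 222.71811792] [-7.67060964 51.20764071]
```

```bash
cat >> h.py <<'E'
AX=np.array([625,100.2])
def tool(p,ax=None):  # wheel coords in tool axes: x=-press x, y=press y
    d=np.array(p)[...,:2]-(AX if ax is None else ax); x=np.array([np.cos(YAW),np.sin(YAW)]); return np.stack([-(d@x), d@np.array([-x[1],x[0]])],-1)
def ang(p,ax=None):
    t=tool(p,ax); return np.degrees(np.arctan2(t[...,1],t[...,0])),np.hypot(t[...,0],t[...,1])
E
python3 - <<'E'
from h import *
p=arm.read_state()['tcp_pos']; print(p,ang(p))
a0=ang(p)[0]
for k in range(12):
    a=np.radians([a0+15*k,a0+15*k+15]); d=2*np.array([np.diff(np.cos(a))[0],np.diff(np.sin(a))[0]])/12
    print(15*k,np.round(d,3))
E
```

```text
[627.15420476 150.25252966 222.71811792] (np.float64(82.114425204148), np.float64(50.09886549357913))
0 [-0.044  0.   ]
15 [-0.042 -0.011]
30 [-0.038 -0.022]
45 [-0.031 -0.031]
60 [-0.022 -0.038]
75 [-0.012 -0.042]
90 [-0.    -0.044]
105 [ 0.011 -0.042]
120 [ 0.022 -0.038]
135 [ 0.031 -0.031]
150 [ 0.038 -0.022]
165 [ 0.042 -0.012]
```

```bash
for i in 1 2 3; do python3 -m handwheel '[[[255,-0.044,0,0,0],[255,-0.044,0,0,0],[255,-0.044,0,0,0],[255,-0.044,0,0,0],[255,0,0,0,0],[255,0,0,0,0],[255,0,0,0,0],[255,0,0,0,0]]]'|sed -n '2p;4p'|xargs; done
for i in 1 2 3; do python3 -m handwheel '[[[255,-0.042,-0.011,0,0],[255,-0.042,-0.011,0,0],[255,-0.042,-0.011,0,0],[255,-0.042,-0.011,0,0],[255,0,0,0,0],[255,0,0,0,0],[255,0,0,0,0],[255,0,0,0,0]]]'|sed -n '2p;4p'|xargs; done
```

```text
tcp_pos: [631.6, 149.8, 222.7] ft_force: [-0.2, 1.4, 5.3]
tcp_pos: [636.0, 149.1, 222.7] ft_force: [0.8, 2.6, 4.8]
tcp_pos: [640.3, 148.1, 222.8] ft_force: [0.3, 0.8, 5.6]
tcp_pos: [644.3, 146.6, 222.7] ft_force: [1.8, 2.5, 6.2]
tcp_pos: [648.3, 144.8, 222.7] ft_force: [1.4, 2.5, 5.4]
tcp_pos: [652.2, 142.7, 222.8] ft_force: [1.3, 1.6, 6.4]
```

```bash
for i in 1 2 3; do python3 -m handwheel '[[[255,-0.038,-0.022,0,0],[255,-0.038,-0.022,0,0],[255,-0.038,-0.022,0,0],[255,-0.038,-0.022,0,0],[255,0,0,0,0],[255,0,0,0,0],[255,0,0,0,0],[255,0,0,0,0]]]'|sed -n '2p;4p'|xargs; done
for i in 1 2 3; do python3 -m handwheel '[[[255,-0.031,-0.031,0,0],[255,-0.031,-0.031,0,0],[255,-0.031,-0.031,0,0],[255,-0.031,-0.031,0,0],[255,0,0,0,0],[255,0,0,0,0],[255,0,0,0,0],[255,0,0,0,0]]]'|sed -n '2p;4p'|xargs; done
for i in 1 2 3; do python3 -m handwheel '[[[255,-0.022,-0.038,0,0],[255,-0.022,-0.038,0,0],[255,-0.022,-0.038,0,0],[255,-0.022,-0.038,0,0],[255,0,0,0,0],[255,0,0,0,0],[255,0,0,0,0],[255,0,0,0,0]]]'|sed -n '2p;4p'|xargs; done
```

```text
tcp_pos: [655.8, 140.1, 222.7] ft_force: [2.6, 3.7, 5.0]
tcp_pos: [659.3, 137.3, 222.8] ft_force: [3.3, 3.2, 5.8]
tcp_pos: [662.5, 134.2, 222.8] ft_force: [2.9, 3.0, 5.6]
tcp_pos: [665.3, 130.7, 222.7] ft_force: [4.3, 3.9, 4.5]
tcp_pos: [667.9, 127.0, 222.8] ft_force: [4.7, 2.3, 4.5]
tcp_pos: [670.2, 123.2, 222.8] ft_force: [3.3, 2.4, 4.6]
tcp_pos: [672.0, 119.1, 222.8] ft_force: [5.7, 1.6, 5.0]
tcp_pos: [673.5, 114.8, 222.8] ft_force: [5.4, 1.9, 4.0]
tcp_pos: [673.9, 113.6, 222.8] ft_force: [0.9, 13.6, 4.9]
```

```bash
cat >> h.py <<'E'
PTS=np.array([[627.2,150.3],[631.6,149.8],[636,149.1],[640.3,148.1],[644.3,146.6],[648.3,144.8],[652.2,142.7],[655.8,140.1],[659.3,137.3],[662.5,134.2],[665.3,130.7],[667.9,127],[670.2,123.2],[672,119.1],[673.5,114.8],[673.9,113.6]])
E
python3 - <<'E'
from h import *
from scipy.optimize import least_squares
for fr in (0,1):
    f=lambda q:np.hypot(PTS[:,0]-q[0],PTS[:,1]-q[1])-(q[2] if fr else 50)
    r=least_squares(f,[625,100,50]); print(r.x,np.abs(r.fun).max())
    print(ang(PTS,r.x[:2])[0])
ax=r.x[:2]
print(arm.read_state()['ft_force'],arm.read_state()['tcp_pos'],arm.read_state()['opening'])
E
```

```text
[625.71260086 100.22609271  50.        ] 0.09599333123489373
[ 81.3514179   86.42272714  91.53658745  96.59621921 101.49169756
 106.52317415 111.59831615 116.68687551 121.82525278 126.92689892
 132.06135291 137.24906117 142.33754496 147.46658753 152.68966468
 154.13856344]
[625.71218718 100.22558368  50.00060703] 0.0959073827097825
[ 81.35187353  86.4231297   91.53693156  96.59650238 101.49192074
 106.52333343 111.59840962 116.68690261 121.82521249 126.92679219
 132.06117971 137.24882253 142.33724462 147.46622631 152.6892447
 154.13812824]
[ 0.93434431 13.62401386  4.86666332] [673.93844468 113.59103601 222.7610985 ] 19.15920285615048
```

```bash
sed -i 's/^AX=.*/AX=np.array([625.7,100.2])/' h.py; python3 - <<'E'
from h import *
for k in range(36):
    a=np.radians(157.8+10*k+np.array([0,10])); d=2*np.array([np.diff(np.cos(a))[0],np.diff(np.sin(a))[0]])/4
    print(10*k,*np.round(d,3),end=' | ' if k%4<3 else '\n')
E
```

```text
0 -0.026 -0.083 | 10 -0.011 -0.086 | 20 0.004 -0.087 | 30 0.019 -0.085
40 0.034 -0.08 | 50 0.047 -0.073 | 60 0.059 -0.064 | 70 0.069 -0.053
80 0.078 -0.04 | 90 0.083 -0.026 | 100 0.086 -0.011 | 110 0.087 0.004
120 0.085 0.019 | 130 0.08 0.034 | 140 0.073 0.047 | 150 0.064 0.059
160 0.053 0.069 | 170 0.04 0.078 | 180 0.026 0.083 | 190 0.011 0.086
200 -0.004 0.087 | 210 -0.019 0.085 | 220 -0.034 0.08 | 230 -0.047 0.073
240 -0.059 0.064 | 250 -0.069 0.053 | 260 -0.078 0.04 | 270 -0.083 0.026
280 -0.086 0.011 | 290 -0.087 -0.004 | 300 -0.085 -0.019 | 310 -0.08 -0.034
320 -0.073 -0.047 | 330 -0.064 -0.059 | 340 -0.053 -0.069 | 350 -0.04 -0.078
```

```bash
f(){ sed -n '2p;4,5p'|xargs; }
python3 -m handwheel '[[[255,-0.026,-0.083,0,0],[255,-0.026,-0.083,0,0],[255,-0.026,-0.083,0,0],[255,-0.026,-0.083,0,0],[255,-0.011,-0.086,0,0],[255,-0.011,-0.086,0,0],[255,-0.011,-0.086,0,0],[255,-0.011,-0.086,0,0]]]'|f
python3 -m handwheel '[[[255,0.004,-0.087,0,0],[255,0.004,-0.087,0,0],[255,0.004,-0.087,0,0],[255,0.004,-0.087,0,0],[255,0.019,-0.085,0,0],[255,0.019,-0.085,0,0],[255,0.019,-0.085,0,0],[255,0.019,-0.085,0,0]]]'|f
python3 -m handwheel '[[[255,0.034,-0.08,0,0],[255,0.034,-0.08,0,0],[255,0.034,-0.08,0,0],[255,0.034,-0.08,0,0],[255,0.047,-0.073,0,0],[255,0.047,-0.073,0,0],[255,0.047,-0.073,0,0],[255,0.047,-0.073,0,0]]]'|f
python3 -c "
from h import *
s=arm.read_state(); print(s['time_s'],ang(s['tcp_pos']))"
```

```text
tcp_pos: [675.6, 96.5, 222.8] ft_force: [5.4, 14.4, 3.3] opening: 19.2
tcp_pos: [671.2, 79.3, 222.8] ft_force: [8.6, 11.8, 1.1] opening: 19.2
tcp_pos: [661.1, 64.9, 222.9] ft_force: [12.6, 8.6, -0.8] opening: 19.2
23.6333 (np.float64(-145.42232489307963), np.float64(50.01350655543346))
```

```bash
f(){ sed -n '2p;4,5p'|xargs; }
python3 -m handwheel '[[[255,0.059,-0.064,0,0],[255,0.059,-0.064,0,0],[255,0.059,-0.064,0,0],[255,0.059,-0.064,0,0],[255,0.069,-0.053,0,0],[255,0.069,-0.053,0,0],[255,0.069,-0.053,0,0],[255,0.069,-0.053,0,0]]]'|f
python3 -m handwheel '[[[255,0.078,-0.04,0,0],[255,0.078,-0.04,0,0],[255,0.078,-0.04,0,0],[255,0.078,-0.04,0,0],[255,0.083,-0.026,0,0],[255,0.083,-0.026,0,0],[255,0.083,-0.026,0,0],[255,0.083,-0.026,0,0]]]'|f
python3 -m handwheel '[[[255,0.086,-0.011,0,0],[255,0.086,-0.011,0,0],[255,0.086,-0.011,0,0],[255,0.086,-0.011,0,0],[255,0.087,0.004,0,0],[255,0.087,0.004,0,0],[255,0.087,0.004,0,0],[255,0.087,0.004,0,0]]]'|f
python3 -m handwheel '[[[255,0.085,0.019,0,0],[255,0.085,0.019,0,0],[255,0.085,0.019,0,0],[255,0.085,0.019,0,0],[255,0.08,0.034,0,0],[255,0.08,0.034,0,0],[255,0.08,0.034,0,0],[255,0.08,0.034,0,0]]]'|f
python3 -m handwheel '[[[255,0.073,0.047,0,0],[255,0.073,0.047,0,0],[255,0.073,0.047,0,0],[255,0.073,0.047,0,0],[255,0.064,0.059,0,0],[255,0.064,0.059,0,0],[255,0.064,0.059,0,0],[255,0.064,0.059,0,0]]]'|f
python3 -c "
from h import *
s=arm.read_state(); print(s['time_s'],ang(s['tcp_pos']))"
```

```text
tcp_pos: [646.8, 54.9, 222.9] ft_force: [13.5, 5.0, -1.1] opening: 19.5
tcp_pos: [629.9, 50.4, 222.9] ft_force: [14.8, 0.6, -1.4] opening: 19.1
tcp_pos: [612.8, 51.9, 222.9] ft_force: [13.3, -2.1, -1.3] opening: 18.8
tcp_pos: [597.1, 59.2, 222.8] ft_force: [13.3, -7.0, -0.1] opening: 19.3
tcp_pos: [584.9, 71.4, 222.8] ft_force: [9.8, -9.5, 1.3] opening: 19.4
26.9667 (np.float64(-45.59185668358764), np.float64(49.94338143200048))
```

```bash
f(){ sed -n '2p;4,5p'|xargs; }
python3 -m handwheel '[[[255,0.053,0.069,0,0],[255,0.053,0.069,0,0],[255,0.053,0.069,0,0],[255,0.053,0.069,0,0],[255,0.04,0.078,0,0],[255,0.04,0.078,0,0],[255,0.04,0.078,0,0],[255,0.04,0.078,0,0]]]'|f
python3 -m handwheel '[[[255,0.026,0.083,0,0],[255,0.026,0.083,0,0],[255,0.026,0.083,0,0],[255,0.026,0.083,0,0],[255,0.011,0.086,0,0],[255,0.011,0.086,0,0],[255,0.011,0.086,0,0],[255,0.011,0.086,0,0]]]'|f
python3 -m handwheel '[[[255,-0.004,0.087,0,0],[255,-0.004,0.087,0,0],[255,-0.004,0.087,0,0],[255,-0.004,0.087,0,0],[255,-0.019,0.085,0,0],[255,-0.019,0.085,0,0],[255,-0.019,0.085,0,0],[255,-0.019,0.085,0,0]]]'|f
python3 -m handwheel '[[[255,-0.034,0.08,0,0],[255,-0.034,0.08,0,0],[255,-0.034,0.08,0,0],[255,-0.034,0.08,0,0],[255,-0.047,0.073,0,0],[255,-0.047,0.073,0,0],[255,-0.047,0.073,0,0],[255,-0.047,0.073,0,0]]]'|f
python3 -m handwheel '[[[255,-0.059,0.064,0,0],[255,-0.059,0.064,0,0],[255,-0.059,0.064,0,0],[255,-0.059,0.064,0,0],[255,-0.069,0.053,0,0],[255,-0.069,0.053,0,0],[255,-0.069,0.053,0,0],[255,-0.069,0.053,0,0]]]'|f
python3 -m handwheel '[[[255,-0.078,0.04,0,0],[255,-0.078,0.04,0,0],[255,-0.078,0.04,0,0],[255,-0.078,0.04,0,0],[255,-0.083,0.026,0,0],[255,-0.083,0.026,0,0],[255,-0.083,0.026,0,0],[255,-0.083,0.026,0,0]]]'|f
python3 -m handwheel '[[[255,-0.086,0.011,0,0],[255,-0.086,0.011,0,0],[255,-0.086,0.011,0,0],[255,-0.086,0.011,0,0],[255,-0.087,-0.004,0,0],[255,-0.087,-0.004,0,0],[255,-0.087,-0.004,0,0],[255,-0.087,-0.004,0,0]]]'|f
python3 -m handwheel '[[[255,-0.085,-0.019,0,0],[255,-0.085,-0.019,0,0],[255,-0.085,-0.019,0,0],[255,-0.085,-0.019,0,0],[255,-0.08,-0.034,0,0],[255,-0.08,-0.034,0,0],[255,-0.08,-0.034,0,0],[255,-0.08,-0.034,0,0]]]'|f
python3 -c "
from h import *
s=arm.read_state(); print(s['time_s'],ang(s['tcp_pos']))"
```

```text
tcp_pos: [577.5, 87.0, 222.7] ft_force: [6.7, -13.8, 4.7] opening: 19.2
tcp_pos: [575.9, 103.9, 222.7] ft_force: [2.3, -14.7, 8.2] opening: 19.2
tcp_pos: [580.0, 120.4, 222.5] ft_force: [-3.8, -14.9, 12.6] opening: 19.8
tcp_pos: [589.3, 134.4, 222.5] ft_force: [-8.0, -11.9, 15.8] opening: 19.0
tcp_pos: [603.0, 144.7, 222.4] ft_force: [-12.0, -6.0, 17.3] opening: 19.3
tcp_pos: [619.6, 149.8, 222.5] ft_force: [-13.9, -0.2, 16.9] opening: 19.1
tcp_pos: [637.0, 148.9, 222.5] ft_force: [-13.8, 6.2, 15.7] opening: 18.9
tcp_pos: [653.2, 142.0, 222.6] ft_force: [-9.6, 11.8, 12.0] opening: 19.2
32.3 (np.float64(112.931298484922), np.float64(50.03673987462323))
```

```bash
f(){ sed -n '2p;4,5p'|xargs; }
python3 -m handwheel '[[[255,-0.073,-0.047,0,0],[255,-0.073,-0.047,0,0],[255,-0.073,-0.047,0,0],[255,-0.073,-0.047,0,0],[255,-0.064,-0.059,0,0],[255,-0.064,-0.059,0,0],[255,-0.064,-0.059,0,0],[255,-0.064,-0.059,0,0]]]'|f
python3 -m handwheel '[[[255,-0.053,-0.069,0,0],[255,-0.053,-0.069,0,0],[255,-0.053,-0.069,0,0],[255,-0.053,-0.069,0,0],[255,-0.04,-0.078,0,0],[255,-0.04,-0.078,0,0],[255,0,0,0,0],[255,0,0,0,0]]]'|f
python3 -c "
from h import *
s=arm.read_state(); print(s['time_s'],ang(s['tcp_pos']))"
```

```text
tcp_pos: [665.9, 130.0, 222.7] ft_force: [-6.0, 13.4, 9.1] opening: 19.2
tcp_pos: [672.5, 117.9, 222.8] ft_force: [0.2, 13.6, 6.3] opening: 18.9
33.6333 (np.float64(148.88351368836567), np.float64(50.0397195900658))
```

```bash
python3 -m handwheel '[[[255,-0.018,-0.04,0,0],[255,-0.018,-0.04,0,0],[255,-0.018,-0.04,0,0],[255,-0.018,-0.04,0,0],[255,0,0,0,0],[255,0,0,0,0],[255,0,0,0,0],[255,0,0,0,0]]]'
python3 -c "
from h import *
s=arm.read_state(); print(s['time_s'],ang(s['tcp_pos']))"
```

```text
time_s: 34.3
tcp_pos: [673.8, 113.9, 222.8]
tcp_rot: [0.09, 0.996, 0.003, 0.001]
ft_force: [0.4, 14.1, 5.2]
opening: 19.0
finger_force: 40.0
34.3 (np.float64(153.74383667750214), np.float64(50.042312459056916))
```

```bash
f(){ sed -n '1,2p;4,5p'|xargs; }
python3 -m handwheel '[[[255,0.03,0.063,0,0],[255,0.03,0.063,0,0],[255,0,0,0,0],[255,0,0,0,0],[150,0,0,0,0],[150,0,0,0,0],[150,0,0,0,0],[150,0,0,0,0]]]'|f
python3 -m handwheel '[[[150,0,0,-0.2,0],[150,0,0,-0.4,0],[150,0,0,-0.6,0],[150,0,0,-0.8,0],[150,0,0,-1,0],[150,0,0,-1,0],[150,0,0,-0.6,0],[150,0,0,-0.3,0]]]'|f
python3 -m handwheel '[[[150,0.5,0,0,0],[150,1,0,0,0],[150,1,0,0,0],[150,1,0,0,0],[150,1,0,0,0],[150,1,0,0,0],[150,1,0,0,0],[150,0.5,0,0,0]]]'|f
python3 -c "
from h import *
c=cam('scene')['image'][110:260,260:410];b=cam('top')['image'][130:290,230:390]
cv2.imwrite('pics/c5.png',np.hstack([cv2.resize(c,(400,400),interpolation=2),cv2.resize(b,(400,400),interpolation=2)]))"
```

```text
time_s: 34.97 tcp_pos: [671.7, 113.6, 221.3] ft_force: [0.4, -0.3, 0.0] opening: 38.0
time_s: 35.63 tcp_pos: [673.3, 114.0, 348.5] ft_force: [1.1, -0.4, 0.4] opening: 38.3
time_s: 36.3 tcp_pos: [497.6, 145.2, 344.6] ft_force: [0.2, 0.2, -0.1] opening: 37.7
```

View pics/c5.png

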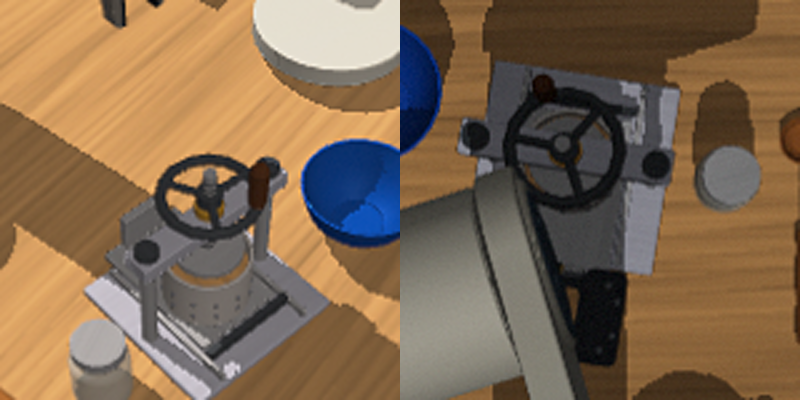

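The tray is home, with its tab tucked in under the wheel. The knob is where the turn ended, the gripper is clear, and the bowl, jar and spoon haven't moved.

```bash
python3 -c "
from rig import arm
print(arm.hand_in())"
```

```text
the job is handed in; nothing more can be done
None
```

I handed the job in at about 36 s: the tray is pushed home against its stop, the wheel is turned one full turn clockwise from where it bit (to within about 1–2°, by the arm's own readings), and the knob is released with the arm clear; the judge's result was not shown.

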